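# Stand the tall gel cassette in the drying rack

### The arm

A 7-joint arm with a two-finger parallel gripper is mounted at the origin on a cart in front of the work surface, level with it; the furniture and walls round the work are solid. World frame = base frame: x ahead of the robot, y to its left, z up, the work surface at z = 0. Lengths are in m, angles in rad, forces in N, time in s.
With the tool pointing down it reaches from about 0.425 to 0.925 m from the base axis. Payload 6.8 kg.
Tool frame: the origin (TCP) lies midway between the tips of the shut fingers; the grasp point (between the pads) lies 19 mm behind it; x points along the fingers, z is the direction in which the jaws open and shut, and the axes are right-handed (so a half turn about x gives the same grasp; the last joint's range is limited). The gripper opens to 85 mm and grips with 20 to 120 N. Pads are 22 mm wide; open, the fingers measure 114 mm over their backs; the gripper's body (76 mm by 85 mm) begins 54 mm behind the grasp point. The pads swing forward as they close: fully open they stand 13 mm farther back than shut.
Start: joints at [1.037, 0.477, 0.022, 1.555, -0.011, 1.109, -0.083], TCP at [0.279, -0.615, 0.231] pointing down, gripper open.
Joint ranges: [-2.96, 2.96], [-0.34, 2.1], [-1.41, 1.46], [0.24, 2.44], [-1.37, 4.51], [0.17, 1.92], [-2.96, 2.96]. Speed limits (rad/s): [2.39, 2.39, 3.14, 3.14, 3.14, 3.14, 3.14].

### API

Orientations are given as a unit quaternion [w, x, y, z].
In Python, from station import bot gives the robot as it stands. The module is installed in compiled form; this text tells all that it offers.
- The arm moves only by the shell command python3 -m jog 'ROWS' [FORCE]. ROWS is text: rows parted by semicolons, each of 7 numbers parted by spaces: the shift along the tool's x, y, z in mm, then the turn, a rotation vector about the tool's x, y, z in units of 6 degrees (1.0 is 6 degrees), then the finger opening in mm, from 0 to 85.4. A call has 1 to 5 rows; each row shifts and turns the commanded pose from where the row before left it, along the tool's axes as they then stand; what a row does not reach is not made up. A row lasts 1/10 s, in which the tool goes at most 50 mm and 8.59 degrees, less where a joint would pass 70% of its speed; a pose out of reach is approached as far as the arm can. A call with a gripper value outside its range is refused whole. The fingers move at their own pace and stop on an object; FORCE is the grip in N (left out, the last holds). Time passes only in rows, so rows that do not move let the fingers close. It gives the time, the measured TCP pose, the force and the opening at its end, in the units of the state.
- bot.get_obs(): the state, without advancing time (a new reading comes with each control period).
- bot.read_camera(name): name is "scene" or "top"; returns (picture, depth): 400x640x3 uint8, red, green, blue; 400x640 float32, m along the optical axis (not along the pixel's ray), 0 where there is no reading.
- bot.calibration(name): a dict with "fx", "fy", "cx", "cy" (pixels), "T" (4x4, takes a point from camera to world coordinates). Camera axes: x right, y up, looking along -z (the intrinsics and any distortion apply to the point x, -y, -z); pixel columns grow to the right and rows downward; lengths in m; the calibration is good to about 2 mm. A picture is of the moment at which its call begins. calibration takes no time and is no camera call.
- bot.hand_in(): hands the job in, once; it reports no verdict.
The state is a dict: "t": time; "q": joint angles; "joint_vel": joint speeds; "joint_torque": joint torques, N m; "eef_pos": TCP position; "tool_rot": TCP orientation; "contact_force": force on the tool from outside, world axes, zero at the start; "torque": the same for the moment, N m; "gripper_width": opening from 0.0 (shut) to 1.0 (fully open).
Only numpy, scipy, OpenCV 4.12 (cv2) and the standard library are available. Lean on these libraries where they do the work, as an engineer would, in place of code of your own. Each camera call takes 0.05 s, during which the arm holds its last target.

### The job

Take the tall gel cassette off the leaning stand by its free top edge and stand it upright on its short bottom edge in the empty slot of the grey rack, the one marked by the small white tab. Centre it along the slot, lower it while still held until it rests on the slot's floor, and only then let go. Do not disturb the two short cassettes already in the rack, the beaker or the brown bottle.

Things in the scene. Friction and masses are not known exactly. Their poses are not given: they have to be found in the camera images.
- tall_cassette: The white plate to move: 80 mm wide (x), 8 thick (y), 120 high (z), 0.12 kg, same front and back. Origin: centre of bottom edge; z runs up the plate. Starts leaning 35 degrees from vertical, top edge towards the robot, its y towards the robot and down. The top 55 mm are free: grip there across the thickness, fingers pointing along the plate. Loosely laid on: lift along its z or straight up.
- stand: Fixed aluminium stand on a dark base, 100 x 92 mm, 80 high. Rails carry the lower 65 mm of the cassette from beneath; its bottom edge rests on a ledge with a 7 mm lip 3 mm off its upper face. Origin: on the worktop below the cassette's upper end; x away from the robot towards the ledge, y along the cassette's width. The cassette's origin lies at x +60, z +26 mm.
- rack: Fixed grey rack, 100 (x) by 172 mm (y), 53 high. Three slots run along x, at y = -55, 0, +55 mm, each 16 mm wide between teeth (two rows, at x = -27 and +27 mm, 16 mm thick). Slot floor 8 mm above the worktop; teeth rise 45 mm above it, tops rounded 8 mm as lead-in. Origin: on the worktop below the centre.
- index_tab: Small fixed white tab, 26 x 18 x 3 mm, at the foot of the rack's robot-side edge in front of the empty slot. Origin: centre of that slot on its floor, 8 mm above the worktop (not on the tab, whose middle is 62 mm towards -x); x along the slot away from the tab, y across the slot, z up.
- short_cassette_1: Short white plate like the tall one, but 80 mm high (80 x 8 x 80 mm), loose, standing on edge in one of the other slots. Origin: centre of its bottom edge, z up.
- short_cassette_2: The second short white plate, same as the first, in the remaining slot. Origin: centre of its bottom edge, z up.
- beaker: Loose clear beaker, 54 mm wide, 70 mm high, standing between stand and rack. Origin: centre of its underside.
- brown_bottle: Loose dark brown bottle with a blue cap, 56 mm wide, 109 mm high, at the right. Origin: centre of its underside.

How it is judged:
On the way:
1. the tall cassette is lowered into the marked slot, onto or within 12 mm of its floor, while still held by the fingers (contact force between the fingers and tall_cassette above 0.5 N and z of tall_cassette in the frame of index_tab between -0.005 and 0.012 m and y of tall_cassette in the frame of index_tab between -0.012 and 0.012 m and x of tall_cassette in the frame of index_tab between -0.02 and 0.02 m and angle between tall_cassette's own z axis and vertical below 0.3 rad), for 0.1 s.
At the end, for the whole second after the job is handed in: The tall cassette rests in the marked slot: bottom edge within 5 mm of its floor, within 20 mm of its centre along and 12 mm across, upright and in line within 0.3 rad. Short cassettes within 20 mm, beaker and bottle within 30 mm of their starts (z of tall_cassette in the frame of index_tab between -0.005 and 0.005 m and y of tall_cassette in the frame of index_tab between -0.012 and 0.012 m and x of tall_cassette in the frame of index_tab between -0.02 and 0.02 m and angle between tall_cassette's own z axis and vertical below 0.3 rad and angle between the x axis of tall_cassette and the x axis of index_tab, either way round below 0.3 rad and linear speed of tall_cassette below 0.03 m/s and distance of each of short_cassette_1, short_cassette_2 from where it was at the start of the episode below 0.02 m and distance of each of beaker, brown_bottle from where it was at the start of the episode below 0.03 m); the robot touches nothing.
It fails at once if a short cassette is shifted by more than 20 mm or tipped (distance of any of short_cassette_1, short_cassette_2 from where it was at the start of the episode above 0.02 m or angle between any of short_cassette_1, short_cassette_2's own z axis and vertical above 0.4 rad).
It fails at once if the beaker or the brown bottle is shifted by more than 30 mm or tipped (distance of any of beaker, brown_bottle from where it was at the start of the episode above 0.03 m or angle between any of beaker, brown_bottle's own z axis and vertical above 0.4 rad).
It also fails if it takes over 42 s, if anything falls off the work surface, if the arm or the gripper's body presses on something with over 40 N, if the wrist force passes 120 N, or if a joint passes its speed limit or range.

## Working session

There is one attempt and no reset: what is moved stays moved. The work goes in short steps, Python scripts to look and compute and a shell command to move; the robot and the scene stay as the last step left them, time stands still between calls to the robot, and variables do not carry over. Pictures are saved under pics/ and viewed, and the job is handed in when it is done.

```bash
mkdir -p pics
python3 - <<'E'
from station import bot
import cv2,numpy as np
o=bot.get_obs();print({k:np.round(v,4) for k,v in o.items()})
for n in("scene","top"):
    p,d=bot.read_camera(n);c=bot.calibration(n)
    print(n,c)
    np.savez(f"{n}0.npz",p=p,d=d,T=c["T"],k=[c["fx"],c["fy"],c["cx"],c["cy"]])
    cv2.imwrite(f"pics/{n}0.png",p[:,:,::-1])
E
```

```text
{'t': np.float64(0.0), 'q': array([ 1.0369,  0.4778,  0.0223,  1.5564, -0.0115,  1.1093, -0.0831]), 'joint_vel': array([ 0.0015, -0.0016, -0.0001, -0.0006,  0.0002,  0.001 , -0.0006]), 'joint_torque': array([ 0.00000e+00, -5.96452e+01,  1.60760e+00, -2.81193e+01,
        1.24000e-02,  9.30000e-03,  0.00000e+00]), 'eef_pos': array([ 0.2786, -0.6142,  0.2303]), 'tool_rot': array([ 0.5938,  0.3834,  0.5949, -0.3827]), 'contact_force': array([ 0.5799, -0.1314,  0.3426]), 'torque': array([ 0.0249, -0.0007,  0.0402]), 'gripper_width': np.float64(0.9992)}
scene {'fx': 461.7609975689953, 'fy': 461.7609975689953, 'cx': 317.01770404493044, 'cy': 204.93068659188296, 'T': array([[-0.79446031,  0.34580331, -0.49925233, -0.16587768],
       [-0.60718519, -0.4351982 ,  0.66477716,  0.82658231],
       [ 0.01260843,  0.83127769,  0.55571434,  0.7811661 ],
       [ 0.        ,  0.        ,  0.        ,  1.        ]])}
top {'fx': 484.4243360813923, 'fy': 484.4243360813923, 'cx': 310.07888074871903, 'cy': 193.40076168382865, 'T': array([[-0.02152707,  0.98780856, -0.15417793,  0.31679549],
       [-0.99953046, -0.0179011 ,  0.02486802, -0.03965949],
       [ 0.02180489,  0.15464087,  0.9877301 ,  1.27834568],
       [ 0.        ,  0.        ,  0.        ,  1.        ]])}
```

View pics/scene0.png

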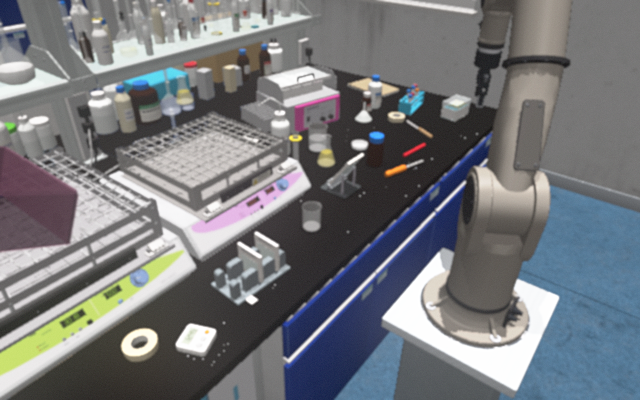

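View pics/top0.png

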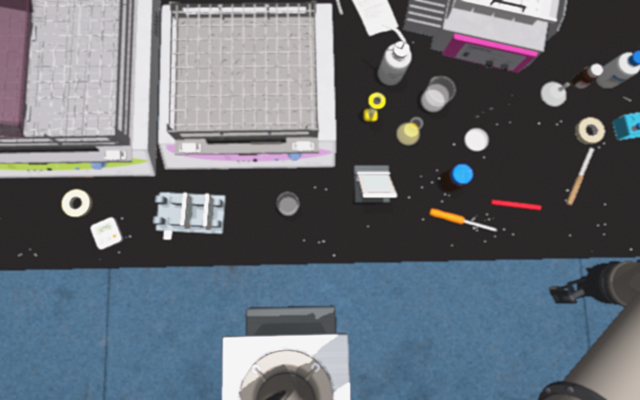

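Top view: rack at about (190,213) with the white tab at (168,236), so the empty slot is the left (+y) one. The cassette is on its stand at about (376,185), the beaker at (288,204), and the bottle at (460,175). Next I'll zoom in and build point clouds.

```bash
cat > h.py <<'E'
import numpy as np,cv2
from scipy.spatial.transform import Rotation as R
def cloud(p,d,T,k):
    v,u=np.mgrid[0:d.shape[0],0:d.shape[1]]
    P=np.stack([(u-k[2])/k[0]*d,-(v-k[3])/k[1]*d,-d],-1)
    W=P@T[:3,:3].T+T[:3,3]
    W[d<=0]=np.nan
    return W
def load(n,i=0):
    f=np.load(f"{n}{i}.npz");return f["p"],cloud(f["p"],f["d"],f["T"],f["k"])
def crop(p,u0,u1,v0,v1,s,name):
    cv2.imwrite(name,cv2.resize(p[v0:v1,u0:u1,::-1],None,fx=s,fy=s,interpolation=cv2.INTER_CUBIC))
E
python3 - <<'E'
from h import *
p,W=load("top")
a=cv2.resize(p[180:250,145:235],None,fx=6,fy=6,interpolation=2)[:420,:540]
b=cv2.resize(p[150:220,340:410],None,fx=6,fy=6,interpolation=2)
cv2.imwrite("pics/topA.png",a[:,:,::-1]);cv2.imwrite("pics/topB.png",b[:,:,::-1])
q,S=load("scene")
crop(q,200,300,225,310,6,"pics/scA.png");crop(q,300,400,120,210,6,"pics/scB.png")
print("table z top",np.nanmedian(W[205:215,330:350,2]),"scene",np.nanmedian(S[200:210,260:280,2]))
np.set_printoptions(linewidth=250,precision=0,suppress=True)
print(W[166:204:2,352:400:3,2]*1000)
print(W[188:242:2,152:230:4,2]*1000)
E
```

```text
table z top -0.000126434985945445 scene 0.058530774778933425
[[ -5.   8.   4.   5.   8.   4.   5.   3.  10.   6.   5.   9.   4.  -5.  -3.  -4.]
 [  3.   5.   7.   3.  13.   9.   5.  10.   6.   8.   8.   8.  10.  -1.  -2.  -4.]
 [  1.   7.   8.   5.   7.  10.   2.   7.   8.   7.   4.   7.  -0.  -0.   5.   3.]
 [ -2.   6.  37.  32.  33.  31.  33.  37.  35.  36.  33.  35.  33.  -3.  -1.  -0.]
 [ -2.   4.  25.  32.  28.  32.  26.  32.  29.  30.  31.  30.  31.  -1.  -0.  -1.]
 [  1.   5.  24.  43.  42.  40.  40.  41.  41.  40.  45.  39.  38.  -2.  -2.  -1.]
 [ -2.   5.  19.  49.  51.  54.  52.  52.  52.  53.  52.  54.  52.   4.  -1.  -4.]
 [ -1.   2.  19.  59.  64.  58.  59.  62.  60.  63.  60.  65.  62.   2.  -2.  -1.]
 [ -3.   6.   6.  71.  68.  75.  71.  68.  72.  74.  66.  71.  71.  74.  -4.  -2.]
 [  5.   7.   2.  83.  81.  79.  79.  79.  83.  82.  80.  85.  80.  81.  -5.   0.]
 [ -2.   5.   7.  84.  92.  88.  95.  95.  96.  89.  92.  92.  92.  92.  -6.  -4.]
 [  3.   6.   5.  10.  98. 102. 105. 103.  99. 105. 104. 107. 100.  99.   1.   4.]
 [  3.   4.   0.   3. 110. 105. 109. 112. 1
[... 2080 characters left out ...]
an 58. 90. 67. 54. 53. 32. -1.  2.]
 [ 3.  1. 10.  6.  9. 10.  4.  9. 52. 41.  4.  7. 18. 83. 64. 38. 43. 29. -9.  2.]
 [-2.  2.  8.  2.  7. 11. 10.  7. 10.  7.  6.  8.  6.  9.  9. 10.  3.  9. -5.  1.]
 [-1.  2.  5.  3.  4.  9.  9.  4.  8.  9. 11. 10. 12.  9.  5.  6.  5.  7.  5.  1.]
 [ 0.  3. -3.  1.  4. -1. -5. -2. -1. -3.  2.  8.  7.  7. 11.  9.  4.  9. -3. -1.]
 [-1.  3.  2.  1.  6.  0. -0.  0. -6. -3. -1.  2.  0.  1. -4.  0.  1.  0. -4. -6.]
 [ 2.  4. -0. -1. 10. -6.  1. -1.  3.  2.  3. -5. -3. -1.  3.  4.  1. -0.  6.  5.]
 [ 0. -3. -1.  4. 12.  1. -1. -0.  4. -4. -2.  0.  0. -6.  1.  2. -2.  2.  0. -4.]
 [-4. -2.  0.  0. -2.  1. -1. -2. -2. -1.  2.  0.  1. -3. -2.  4.  3.  1.  2. -3.]]
```

View pics/topA.png

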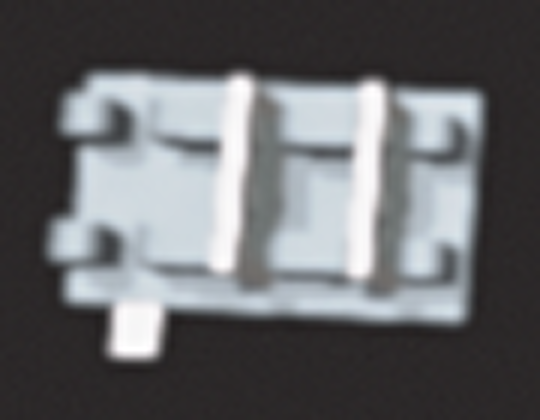

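View pics/topB.png

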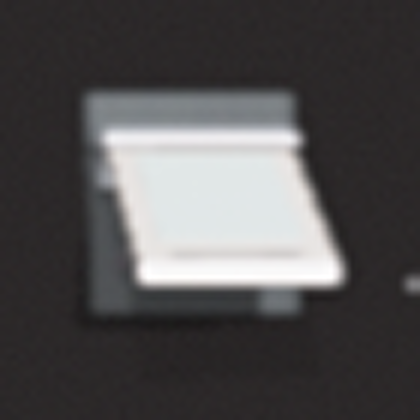

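View pics/scB.png

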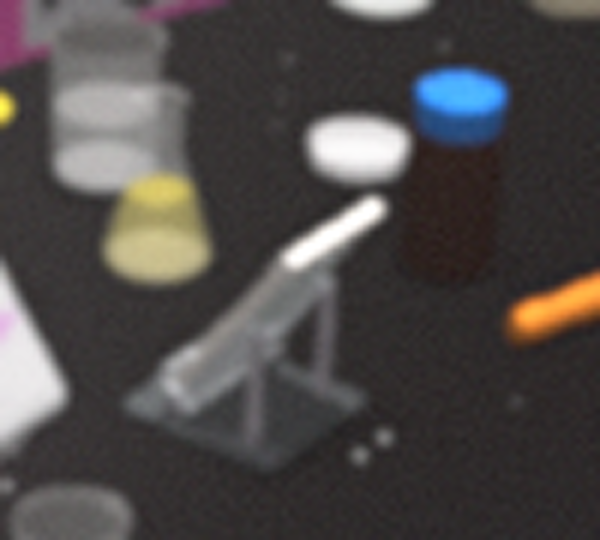

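```bash
cat >> h.py <<'E'
def ray(T,k,u,v,z):
    d=T[:3,:3]@np.array([(u-k[2])/k[0],-(v-k[3])/k[1],-1]);return T[:3,3]+d*(z-T[2,3])/d[2]
def proj(T,k,P):
    c=(np.asarray(P)-T[:3,3])@T[:3,:3];return np.stack([k[0]*c[...,0]/-c[...,2]+k[2],-k[1]*c[...,1]/-c[...,2]+k[3]],-1)
E
python3 - <<'E'
from h import *
np.set_printoptions(precision=4,suppress=True)
f=np.load("top0.npz");T,k=f["T"],f["k"];p,W=load("top")
def c(x,y,u0,v0,z): return ray(T,k,(x+.5)/6-.5+u0,(y+.5)/6-.5+v0,z)
C=np.array([c(x,y,145,180,.008) for x,y in((88,75),(484,92),(468,322),(65,302))])
print("rack corners",C[:,:2],"sizes",[np.linalg.norm(C[i]-C[(i+1)%4]) for i in range(4)],"mean",C.mean(0))
e=(C[1]-C[0]+C[2]-C[3]);print("yaw from long",np.degrees(np.arctan2(e[0],-e[1])))
tab=np.array([c(x,y,145,180,.003) for x,y in((112,300),(165,303),(158,358),(107,356))]);print("tab",tab[:,:2],tab.mean(0))
print("short tops",[c(x,y,145,180,.088)[:2] for x,y in((240,76),(222,270),(374,82),(357,277))])
S=np.array([c(x,y,340,150,z) for x,y,z in((88,92,.005),(296,92,.005),(300,315,.005),(88,315,.005))]);print("stand base",S[:,:2],S.mean(0))
# plane
m=np.zeros(p.shape[:2],bool);m[168:204,350:402]=1
m&=(W[...,2]>.045)&(W[...,2]<.118)&(p.min(2)>140)
P=W[m];c0=P.mean(0);u,s,vt=np.linalg.svd(P-c0);n=vt[2]*np.sign(vt[2,2]);
print("plane",c0,n,"lean",np.degrees(np.arcsin(n[2])),"az",np.degrees(np.arctan2(n[1],n[0])),len(P),s[2]/len(P)**.5)
for y,x in ((0,0),): pass
print("cass top edge",[c(x,y,340,150,z) for x,y,z in((138,270,.124),(345,272,.124),(138,284,.122),(345,286,.122))])
print("beaker",np.nanmedian(W[200:210,282:294],axis=(0,1)),"cap",np.nanmedian(W[172:178,456:464],axis=(0,1)))
E
```

```text
rack corners [[0.5258 0.3262]
 [0.5151 0.1527]
 [0.4139 0.1591]
 [0.4261 0.3335]] sizes [np.float64(0.1738200926919276), np.float64(0.10135623680139794), np.float64(0.17482422696534602), np.float64(0.09998148104395993)] mean [0.4702 0.2429 0.008 ]
yaw from long -3.762431933885784
tab [[0.427  0.3146]
 [0.4252 0.2916]
 [0.4013 0.2941]
 [0.4027 0.3162]] [0.4141 0.3041 0.003 ]
short tops [array([0.5111, 0.2409]), array([0.431 , 0.2467]), array([0.5076, 0.1858]), array([0.4271, 0.1918])]
stand base [[ 0.591  -0.1923]
 [ 0.5894 -0.2859]
 [ 0.4883 -0.283 ]
 [ 0.4901 -0.1887]] [ 0.5397 -0.2375  0.005 ]
plane [ 0.5233 -0.2367  0.0828] [ 0.8194 -0.0066  0.5731] lean 34.96779324494043 az -0.458776120173067 485 0.0017685012099673254
cass top edge [array([ 0.4918, -0.1956,  0.124 ]), array([ 0.4894, -0.2793,  0.124 ]), array([ 0.4864, -0.1956,  0.122 ]), array([ 0.484 , -0.2794,  0.122 ])]
beaker [ 0.4873 -0.0112  0.0018] cap [ 0.5391 -0.4391  0.109 ]
```

```bash
cat >> h.py <<'E'
from scipy.linalg import logm,expm
A=np.radians
def rotz(a): return R.from_euler('z',a,degrees=True).as_matrix()
def pose(Rm,p): M=np.eye(4);M[:3,:3]=Rm;M[:3,3]=p;return M
def cur():
    from station import bot
    o=bot.get_obs();return pose(R.from_quat(np.roll(o["tool_rot"],-1)).as_matrix(),o["eef_pos"]),o
def plan(M0,M1,N):
    D=np.linalg.inv(M0)@M1
    X=expm(np.real(logm(D))/N)
    w=R.from_matrix(X[:3,:3]).as_rotvec()
    print("N",N,"row mm",np.round(X[:3,3]*1000,2),"turn u",np.round(np.degrees(w)/6,3))
    return [M0@np.linalg.matrix_power(X,i) for i in range(1,N+1)]
YS=-1.4; YR=-3.8
TOP=np.array([.489,-.2375,.1243])
SLOT=np.array([.4742,.2983,.008])
def plate(yaw,lean):  # cassette axes on stand
    l=A(lean);z=np.array([-np.sin(l),0,np.cos(l)]);y=np.array([-np.cos(l),0,-np.sin(l)])
    return rotz(yaw)@np.stack([np.cross(y,z),y,z],1)
def tool_of(P,s): # tool rot with x=-z_c, z=s*y_c
    x=-P[:,2];z=s*P[:,1];return np.stack([x,np.cross(z,x),z],1)
E
python3 - <<'E'
from h import *
np.set_printoptions(precision=3,suppress=True)
M,o=cur();print(M)
P=plate(YS,35)
for s in(1,-1):
    G=tool_of(P,s);g=TOP-.044*P[:,2]
    pre=pose(G,g+.09*P[:,2])
    print(s,"grasp tcp",g,"pre",pre[:3,3]);
    for Q in plan(M,pre,20)[3::4]: print(Q[:3,3],Q[:3,0])
E
```

```text
[[-0.001  0.911  0.413  0.279]
 [ 0.002  0.413 -0.911 -0.614]
 [-1.    -0.    -0.002  0.23 ]
 [ 0.     0.     0.     1.   ]]
1 grasp tcp [ 0.514 -0.238  0.088] pre [ 0.463 -0.237  0.162]
N 20 row mm [ 10.3   -2.75 -23.26] turn u [0.93  0.184 0.294]
[ 0.244 -0.527  0.192] [ 0.101  0.104 -0.99 ]
[ 0.248 -0.429  0.164] [ 0.231  0.157 -0.96 ]
[ 0.292 -0.338  0.149] [ 0.369  0.153 -0.917]
[ 0.368 -0.27   0.149] [ 0.489  0.093 -0.867]
[ 0.463 -0.237  0.162] [ 0.573 -0.014 -0.819]
-1 grasp tcp [ 0.514 -0.238  0.088] pre [ 0.463 -0.237  0.162]
N 20 row mm [ 3.55 21.34 -4.76] turn u [-0.518 -0.261  0.163]
[ 0.344 -0.557  0.217] [ 0.113 -0.058 -0.992]
[ 0.398 -0.487  0.206] [ 0.235 -0.09  -0.968]
[ 0.436 -0.408  0.195] [ 0.358 -0.093 -0.929]
[ 0.458 -0.323  0.181] [ 0.473 -0.067 -0.879]
[ 0.463 -0.237  0.162] [ 0.573 -0.014 -0.819]
```

Run:
```python
from h import *
np.set_printoptions(precision=3,suppress=True)
M,o=cur()
P=plate(YS,35);g=TOP-.044*P[:,2]
plan(M,pose(tool_of(P,-1),g+.12*P[:,2]),20)
```

```text
N 20 row mm [ 2.11 20.99 -5.13] turn u [-0.518 -0.261  0.163]
```

```bash
python3 -m jog '2.1 21 -5.1 -0.52 -0.26 0.16 60;2.1 21 -5.1 -0.52 -0.26 0.16 40;2.1 21 -5.1 -0.52 -0.26 0.16 40;2.1 21 -5.1 -0.52 -0.26 0.16 40;2.1 21 -5.1 -0.52 -0.26 0.16 40' 40
python3 -c "
from station import bot;print(bot.get_obs()['q'])"
```

```text
t: 0.6
eef_pos: [0.357, -0.5388, 0.2219]
tool_rot: [0.696, 0.296, 0.583, -0.298]
contact_force: [0.1, -0.5, 0.3]
gripper_width: 0.468
[ 1.00453889  0.37394047 -0.10120323  1.74539503 -0.04381667  0.88099728
  0.06871438]
```

```bash
python3 -m jog '2.1 21 -5.1 -0.52 -0.26 0.16 40;2.1 21 -5.1 -0.52 -0.26 0.16 40;2.1 21 -5.1 -0.52 -0.26 0.16 40;2.1 21 -5.1 -0.52 -0.26 0.16 40;2.1 21 -5.1 -0.52 -0.26 0.16 40'
python3 -c "
from station import bot;print(bot.get_obs()['q'])"
```

```text
t: 1.1
eef_pos: [0.4125, -0.4462, 0.2145]
tool_rot: [0.779, 0.202, 0.556, -0.206]
contact_force: [-0.2, -0.7, -0.2]
gripper_width: 0.467
[ 1.00745338  0.27516767 -0.24534104  1.94210042 -0.12155066  0.65160753
  0.27342725]
```

```bash
python3 -m jog '2.1 21 -5.1 -0.52 -0.26 0.16 40;2.1 21 -5.1 -0.52 -0.26 0.16 40;2.1 21 -5.1 -0.52 -0.26 0.16 40;2.1 21 -5.1 -0.52 -0.26 0.16 40;2.1 21 -5.1 -0.52 -0.26 0.16 40'
python3 -c "
from station import bot;print(bot.get_obs()['q'])"
```

```text
t: 1.6
eef_pos: [0.4423, -0.3427, 0.204]
tool_rot: [0.843, 0.103, 0.516, -0.11]
contact_force: [-0.3, -0.3, -1.0]
gripper_width: 0.472
[ 1.0808952   0.19362533 -0.44895029  2.14314591 -0.31094168  0.42398058
  0.6050649 ]
```

```bash
python3 -m jog '2.1 21 -5.1 -0.52 -0.26 0.16 40;2.1 21 -5.1 -0.52 -0.26 0.16 40;2.1 21 -5.1 -0.52 -0.26 0.16 40'
python3 -c "
from h import *
M,o=cur();print(o['q'])
P=plate(YS,35);g=TOP-.044*P[:,2]
plan(M,pose(tool_of(P,-1),g+.10*P[:,2]),3)"
```

```text
t: 1.9
eef_pos: [0.4472, -0.2786, 0.1944]
tool_rot: [0.872, 0.042, 0.486, -0.05]
contact_force: [-0.3, 0.3, 0.0]
gripper_width: 0.47
[ 1.21496747  0.16790808 -0.65874638  2.26207699 -0.54658185  0.29522722
  0.94231252]
N 3 row mm [ 8.03 14.06 -2.89] turn u [-0.319 -0.183  0.117]
```

```bash
python3 -c "
from h import *
M,o=cur()
P=plate(YS,35);g=TOP-.044*P[:,2]
plan(M,pose(tool_of(P,-1),g+.07*P[:,2]),4)"
```

```text
N 4 row mm [13.53 10.73 -1.88] turn u [-0.24  -0.137  0.088]
```

```bash
python3 -m jog '13.5 10.7 -1.9 -0.24 -0.14 0.09 40;13.5 10.7 -1.9 -0.24 -0.14 0.09 40;13.5 10.7 -1.9 -0.24 -0.14 0.09 40'
python3 -c "
from h import *
M,o=cur();print(o['q'])
P=plate(YS,35);g=TOP-.044*P[:,2]
plan(M,pose(tool_of(P,-1),g+.07*P[:,2]),1)"
```

```text
t: 2.2
eef_pos: [0.4637, -0.2514, 0.1622]
tool_rot: [0.881, 0.022, 0.471, -0.023]
contact_force: [-0.9, -0.7, -0.3]
gripper_width: 0.468
[ 1.14569741  0.23596076 -0.65389834  2.31249854 -0.84126743  0.17536498
  1.27625795]
N 1 row mm [19.28 14.59 -1.44] turn u [-0.377 -0.212  0.067]
```

```bash
cat > kin.py <<'E'
from h import *
from itertools import product
from scipy.optimize import least_squares
D=[([1.0369,.4778,.0223,1.5564,-.0115,1.1093,-.0831],[.2786,-.6142,.2303],[.5938,.3834,.5949,-.3827]),
([1.00453889,0.37394047,-0.10120323,1.74539503,-0.04381667,0.88099728,0.06871438],[0.357,-0.5388,0.2219],[0.696,0.296,0.583,-0.298]),
([1.00745338,0.27516767,-0.24534104,1.94210042,-0.12155066,0.65160753,0.27342725],[0.4125,-0.4462,0.2145],[0.779,0.202,0.556,-0.206]),
([1.0808952,0.19362533,-0.44895029,2.14314591,-0.31094168,0.42398058,0.6050649],[0.4423,-0.3427,0.204],[0.843,0.103,0.516,-0.11]),
([1.21496747,0.16790808,-0.65874638,2.26207699,-0.54658185,0.29522722,0.94231252],[0.4472,-0.2786,0.1944],[0.872,0.042,0.486,-0.05]),
([1.14569741,0.23596076,-0.65389834,2.31249854,-0.84126743,0.17536498,1.27625795],[0.4637,-0.2514,0.1622],[0.881,0.022,0.471,-0.023])]
E
cat >> kin.py <<'E'
def chain(q,s,c):
    ax='zyzyzyz';Rs=[];M=np.eye(3)
    for i in range(7):
        M=M@R.from_euler(ax[i],s[i]*q[i]+c[i]).as_matrix();Rs.append(M)
    return Rs
if __name__=="__main__":
    np.set_printoptions(precision=4,suppress=True)
    RT=[R.from_quat(np.roll(d[2],-1)) for d in D]
    B=R.from_euler('y',-np.pi/2).as_matrix() # tool x along flange z
    best=[]
    for s in product((1,-1),repeat=5):
        S=[s[0],1,s[1],s[2],s[3],s[4],1]
        for s7 in(1,-1):
            S[6]=s7
            def res(c):
                cc=[c[0],0,0,0,0,0,c[1]]
                return np.concatenate([(RT[i].inv()*R.from_matrix(chain(D[i][0],S,cc)[6]@B)).as_rotvec() for i in range(len(D))])
            for c0 in product((0,1.57,3.14,-1.57),repeat=2):
                r=least_squares(res,c0,max_nfev=40);best.append((r.cost,list(S),r.x))
    best.sort(key=lambda b:b[0])
    for b in best[:6]: print(b)
    S,c=best[0][1],best[0][2];cc=[c[0],0,0,0,0,0,c[1]]
    rows=[];y=[]
    for q,p,_ in D:
        Rs=chain(q,S,cc)
        # link offsets: base z; after1 x,y; after2 x,y,z(along); after4 x,y,z; after6 x,y,z
        cols=[np.array([[0],[0],[1.]]),Rs[0][:,:2],Rs[2][:,[0,2]],Rs[4][:,[0,2]],Rs[6][:,[2]],Rs[5][:,[0]]]
        rows.append(np.hstack(cols));y.append(p)
    Am=np.vstack(rows);yy=np.concatenate(y)
    x=np.linalg.lstsq(np.vstack([Am,1e-3*np.eye(Am.shape[1])]),np.r_[yy,np.zeros(Am.shape[1])],rcond=None)[0]
    print(x,"rms",np.sqrt(np.mean((Am@x-yy)**2)))
E
python3 kin.py
```

```text
(np.float64(8.863128152746799e-07), [-1, 1, -1, 1, -1, 1, -1], array([0.0005, 0.0007]))
(np.float64(8.863128152748145e-07), [-1, 1, -1, 1, -1, 1, -1], array([0.0005, 0.0007]))
(np.float64(8.863128152748449e-07), [-1, 1, -1, 1, -1, 1, -1], array([0.0005, 0.0007]))
(np.float64(8.863128152748529e-07), [-1, 1, -1, 1, -1, 1, -1], array([0.0005, 0.0007]))
(np.float64(8.863128152749058e-07), [-1, 1, -1, 1, -1, 1, -1], array([0.0005, 0.0007]))
(np.float64(8.863128152749082e-07), [-1, 1, -1, 1, -1, 1, -1], array([0.0005, 0.0007]))
[ 0.2836  0.0081 -0.0618  0.0192  0.5339 -0.0232  0.4565  0.3358  0.0195] rms 0.0008854589819539824
```

```bash
cat >> kin.py <<'E'
Sg=[-1,1,-1,1,-1,1,-1];Z7=[.0005,0,0,0,0,0,.0007]
X=np.array([.2836,.0081,-.0618,.0192,.5339,-.0232,.4565,.3358,.0195])
LO=np.array([-2.96,-.34,-1.41,.24,-1.37,.17,-2.96]);HI=np.array([2.96,2.1,1.46,2.44,4.51,1.92,2.96])
BB=R.from_euler('y',-np.pi/2).as_matrix()
def fk(q):
    Rs=chain(q,Sg,Z7)
    cols=[np.array([[0],[0],[1.]]),Rs[0][:,:2],Rs[2][:,[0,2]],Rs[4][:,[0,2]],Rs[6][:,[2]],Rs[5][:,[0]]]
    return pose(Rs[6]@BB,np.hstack(cols)@X)
def ik(T,q0,m=.03,w=0.0):
    def res(q):
        F=fk(q);return np.r_[(F[:3,3]-T[:3,3])*10,R.from_matrix(T[:3,:3].T@F[:3,:3]).as_rotvec()*2,w*(q-q0)]
    r=least_squares(res,np.clip(q0,LO+m+1e-3,HI-m-1e-3),bounds=(LO+m,HI-m))
    F=fk(r.x);return r.x,np.linalg.norm(F[:3,3]-T[:3,3]),np.linalg.norm(R.from_matrix(T[:3,:3].T@F[:3,:3]).as_rotvec())
E
cat > t.py <<'E'
from kin import *
np.set_printoptions(precision=2,suppress=True)
P=plate(YS,35);g=TOP-.044*P[:,2]
rng=np.random.default_rng(0)
Pr=np.stack([rotz(YR)@[1,0,0],rotz(YR)@[0,1,0],[0,0,1]],1)
targets={}
for s in(1,-1):
    targets[f"pre{s}"]=pose(tool_of(P,s),g+.07*P[:,2]);targets[f"grasp{s}"]=pose(tool_of(P,s),g);targets[f"up{s}"]=pose(tool_of(P,s),g+[0,0,.1])
    targets[f"place{s}"]=pose(tool_of(Pr,s),SLOT+[0,0,.076])
for n,T in targets.items():
    sols=[]
    for i in range(25):
        q,e,a=ik(T,rng.uniform(LO,HI))
        if e<.002 and a<.01: sols.append(q)
    print(n,len(sols))
    for q in sols[:7]: print("   ",q)
E
python3 t.py
```

```text
pre1 11
    [ 1.56  0.57 -1.23  2.29  1.34  0.25  2.4 ]
    [ 1.56  0.57 -1.22  2.29  1.33  0.24  2.41]
    [ 1.61  0.71 -1.36  2.28  1.47  0.4   2.32]
    [ 1.6   0.67 -1.33  2.28  1.44  0.36  2.34]
    [ 1.54  0.53 -1.19  2.29  1.28  0.21  2.45]
    [ 1.54  0.54 -1.19  2.29  1.29  0.21  2.44]
    [ 1.57  0.6  -1.26  2.29  1.37  0.28  2.38]
grasp1 14
    [ 0.68  0.38 -0.25  2.34  4.06  0.2  -0.5 ]
    [ 1.27  0.61 -0.95  2.27  1.97  0.2   1.75]
    [ 1.27  0.61 -0.95  2.27  1.97  0.2   1.75]
    [ 1.32  0.65 -1.02  2.26  1.89  0.26  1.85]
    [ 1.33  0.67 -1.04  2.26  1.87  0.28  1.88]
    [ 1.29  0.63 -0.98  2.26  1.93  0.23  1.8 ]
    [ 1.42  0.82 -1.2   2.25  1.81  0.44  2.02]
up1 16
    [ 0.63  0.16 -0.19  2.29 -1.02  0.25 -1.77]
    [ 0.97  0.21 -0.55  2.25 -0.72  0.2  -2.03]
    [ 0.91  0.2  -0.49  2.25 -0.8   0.21 -1.97]
    [ 1.57  0.66 -1.38  2.18  1.21  0.44  2.52]
    [ 1.53  0.54 -1.27  2.18  1.01  0.32  2.68]
    [ 1.46  0.44 -1.15  2.19  0.72  0.23  2.93]
    [ 1.51  0.51 -1.23  2.18  0.93  0.29  2.75]
place1 15
    [-0.04  0.69 -0.86  1.88  0.66  0.89  0.27]
    [-0.5
[... 712 characters left out ...]
.24 -1.32]
up-1 13
    [ 1.57  0.66 -1.38  2.18  1.21  0.44 -0.62]
    [ 1.57  0.66 -1.38  2.18  1.2   0.43 -0.62]
    [ 0.29  0.13  0.19  2.33 -1.17  0.3   1.52]
    [ 1.57  0.66 -1.38  2.18  1.21  0.44 -0.62]
    [ 0.97  0.21 -0.55  2.25 -0.72  0.2   1.11]
    [ 1.57  0.66 -1.38  2.18  1.21  0.44 -0.62]
    [ 0.97  0.21 -0.55  2.25 -0.72  0.2   1.11]
place-1 8
    [-1.3   0.57  0.85  2.06 -0.61  0.78 -1.71]
    [-1.21  0.53  0.72  2.05 -0.51  0.75 -1.81]
    [-0.94  0.46  0.34  2.01 -0.23  0.7  -2.09]
    [-0.4   0.51 -0.35  1.93  0.25  0.74 -2.53]
    [-0.49  0.49 -0.24  1.95  0.17  0.72 -2.46]
    [-0.    0.72 -0.92  1.87  0.72  0.92 -2.91]
    [-1.49  0.79  1.21  2.07 -0.92  0.98 -1.41]
```

```bash
cat > t2.py <<'E'
from kin import *
np.set_printoptions(precision=2,suppress=True)
P=plate(YS,35)
M,o=cur();q0=o["q"];F=fk(q0);print("fk err",np.linalg.norm(F[:3,3]-M[:3,3]))
rng=np.random.default_rng(0)
def tgt(b,back,s=-1,depth=.025):
    G=tool_of(P,s)
    # rotate about tool z (plate normal) 
    G=G@R.from_euler('z',b*s,degrees=True).as_matrix()
    gp=TOP-depth*P[:,2]
    return pose(G,gp+G[:,0]*(.019-back))
for b in(-40,-30,-20,-10,0,10,20,30,40):
    T=tgt(b,0);print("b",b,"toolx",T[:3,0],"tcp",T[:3,3])
    for back in(0,.07):
        T=tgt(b,back);best=None;c=0
        for i in range(30):
            q,e,a=ik(T,q0+rng.normal(0,.5,7))
            if e<.002 and a<.01:
                c+=1;mar=np.min(np.minimum(q-LO,HI-q))
                if best is None or mar>best[0]: best=(mar,q)
        print("  back",back,c,best)
E
python3 t2.py
```

```text
fk err 0.0008394830583280831
b -40 toolx [ 0.45  0.63 -0.63] tcp [ 0.51 -0.23  0.09]
  back 0 30 (np.float64(0.5269335902668821), array([ 1.33,  0.85, -0.78,  1.91, -0.51,  0.72,  1.35]))
  back 0.07 30 (np.float64(0.5789944326618477), array([ 1.44,  0.82, -0.83,  1.86, -0.42,  0.85,  1.28]))
b -30 toolx [ 0.51  0.49 -0.71] tcp [ 0.51 -0.23  0.09]
  back 0 30 (np.float64(0.4067915574163501), array([ 1.22,  0.69, -0.64,  2.03, -0.76,  0.58,  1.52]))
  back 0.07 30 (np.float64(0.4589425992795175), array([ 1.52,  0.74, -0.94,  1.98, -0.35,  0.64,  1.17]))
b -20 toolx [ 0.55  0.33 -0.77] tcp [ 0.51 -0.23  0.09]
  back 0 30 (np.float64(0.2787079488801867), array([ 1.06,  0.55, -0.49,  2.15, -1.08,  0.45,  1.73]))
  back 0.07 30 (np.float64(0.3213973570566848), array([ 1.37,  0.52, -0.76,  2.12, -0.68,  0.5 ,  1.39]))
b -10 toolx [ 0.57  0.16 -0.81] tcp [ 0.51 -0.23  0.09]
  back 0 30 (np.float64(0.11558263468611932), array([ 1.5 ,  0.85, -1.18,  2.18,  1.24,  0.29, -0.48]))
  back 0.07 30 (np.float64(0.1892459965064717), array([ 1.14,  0.34, -0.56,  2.25, -1.03,  0.36,  1.61]))
b 0 toolx 
[... 616 characters left out ...]
4), array([ 1.04,  0.7 , -1.02,  2.34,  2.06,  0.83, -1.69]))
  back 0.07 30 (np.float64(0.05031379499801991), array([ 1.25,  0.74, -1.36,  2.39,  1.89,  0.98, -1.52]))
b 30 toolx [ 0.48 -0.51 -0.71] tcp [ 0.51 -0.25  0.09]
  back 0 27 (np.float64(0.0856587402192921), array([ 0.83,  0.71, -0.93,  2.35,  2.01,  1.07, -1.81]))
  back 0.07 29 (np.float64(0.043753604823417724), array([ 1.  ,  0.82, -1.3 ,  2.4 ,  1.88,  1.32, -1.69]))
b 40 toolx [ 0.42 -0.65 -0.63] tcp [ 0.51 -0.25  0.09]
  back 0 25 (np.float64(0.11003197278855747), array([ 0.68,  0.8 , -0.9 ,  2.33,  1.95,  1.34, -1.88]))
  back 0.07 29 (np.float64(0.06505199300437248), array([ 0.72,  0.81, -1.13,  2.37,  1.81,  1.49, -1.85]))
```

```bash
cat > t3.py <<'E'
from t2 import *
print("-----")
q1=ik(tgt(-20,0),np.array([1.06,.55,-.49,2.15,-1.08,.45,1.73]))[0]
C0=pose(P,TOP-.12*P[:,2]);Tg=tgt(-20,0);rel=np.linalg.inv(C0)@Tg
for sg in(1,-1):
    x=sg*(rotz(YR)@[1,0,0]);Pr=np.stack([x,np.cross([0,0,1],x),[0,0,1]],1)
    for h in(0,.15):
        T=pose(Pr,SLOT+[0,0,h])@rel;print(sg,h,"toolx",T[:3,0],"tcp",T[:3,3]);best=None;c=0
        for i in range(20):
            q,e,a=ik(T,np.array([-.5,.5,-.3,1.9,-.5,.8,.5])+rng.normal(0,.5,7))
            if e<.002 and a<.01:
                c+=1;mar=np.min(np.minimum(q-LO,HI-q))
                if best is None or mar>best[0]: best=(mar,q)
        print(c,best)
E
python3 t3.py | sed -n '/-----/,$p'
```

```text
-----
1 0 toolx [ 0.34 -0.02 -0.94] tcp [0.48 0.3  0.09]
20 (np.float64(0.19371990496572433), array([ 0.06,  0.87, -1.21,  2.05,  1.39,  1.1 ,  2.77]))
1 0.15 toolx [ 0.34 -0.02 -0.94] tcp [0.48 0.3  0.24]
16 (np.float64(0.3398053502390921), array([-1.24,  0.13,  0.48,  2.1 ,  0.3 ,  0.71, -2.62]))
-1 0 toolx [-0.34  0.02 -0.94] tcp [0.47 0.3  0.09]
20 (np.float64(0.7579244033670485), array([-0.13,  0.75, -0.64,  1.68,  0.21,  1.1 ,  0.7 ]))
-1 0.15 toolx [-0.34  0.02 -0.94] tcp [0.47 0.3  0.24]
20 (np.float64(0.5875875497473635), array([-0.45,  0.47, -0.15,  1.62, -0.15,  1.33,  0.96]))
```

```bash
cat > t4.py <<'E'
from kin import *
P=plate(YS,35)
def tgt(b,back,s=-1,depth=.025):
    G=tool_of(P,s)@R.from_euler('z',b*s,degrees=True).as_matrix()
    return pose(G,TOP-depth*P[:,2]+G[:,0]*(.019-back))
E
python3 -c "
from t4 import *
np.set_printoptions(precision=3,suppress=True)
M,o=cur()
for Q in plan(M,tgt(-20,.08),4): print(Q[:3,3])
"
```

```text
N 4 row mm [ 3.05 -2.   -0.23] turn u [-0.102 -0.036  0.85 ]
[ 0.465 -0.253  0.159]
[ 0.467 -0.255  0.157]
[ 0.468 -0.257  0.154]
[ 0.47  -0.258  0.151]
```

```bash
python3 -m jog '3 -2 -0.2 -0.1 -0.04 0.85 40;3 -2 -0.2 -0.1 -0.04 0.85 40;3 -2 -0.2 -0.1 -0.04 0.85 40;3 -2 -0.2 -0.1 -0.04 0.85 40;0 0 0 0 0 0 40'
python3 -c "
from t4 import *
np.set_printoptions(precision=3,suppress=True)
M,o=cur();print(o['q'])
plan(M,tgt(-20,.08),1)
"
```

```text
t: 2.7
eef_pos: [0.4707, -0.2619, 0.1513]
tool_rot: [0.876, 0.088, 0.452, 0.141]
contact_force: [-0.2, 0.1, 0.0]
gripper_width: 0.471
[ 1.331  0.455 -0.674  2.129 -0.774  0.562  1.467]
N 1 row mm [ 1.26  3.82 -1.01] turn u [-0.049  0.042  0.029]
```

```bash
python3 -m jog '1.3 3.8 -1 -0.05 0.04 0.03 40;0 0 0 0 0 0 40'
python3 - <<'E'
from station import bot
from t4 import *
np.set_printoptions(precision=3,suppress=True)
for n in("scene","top"):
    p,d=bot.read_camera(n);c=bot.calibration(n)
    np.savez(f"{n}1.npz",p=p,d=d,T=c["T"],k=[c["fx"],c["fy"],c["cx"],c["cy"]])
    if n=="top": crop(p,330,430,130,220,6,"pics/top1.png")
    else: crop(p,300,400,100,190,6,"pics/sc1.png")
M,o=cur();plan(M,tgt(-20,.08),1);plan(M,tgt(-20,0),1)
E
```

```text
t: 2.9
eef_pos: [0.4698, -0.2527, 0.1519]
tool_rot: [0.875, 0.083, 0.454, 0.146]
contact_force: [-0.4, 0.4, 0.5]
gripper_width: 0.469
N 1 row mm [-0.37 -4.67 -0.76] turn u [ 0.06  -0.021 -0.009]
N 1 row mm [79.63 -4.75 -0.59] turn u [ 0.06  -0.021 -0.009]
```

View pics/top1.png

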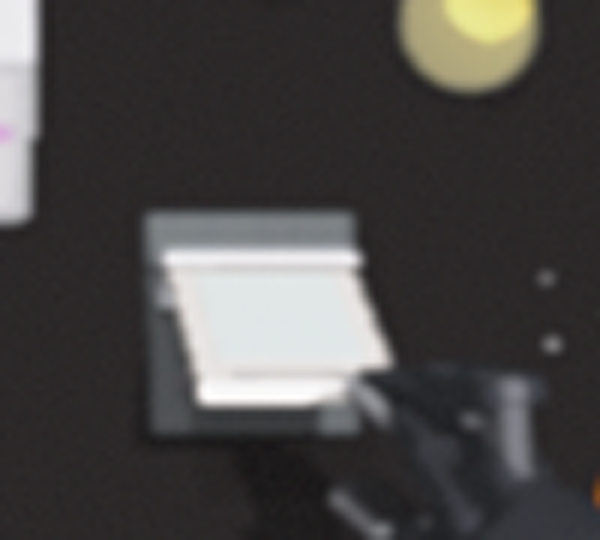

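View pics/sc1.png

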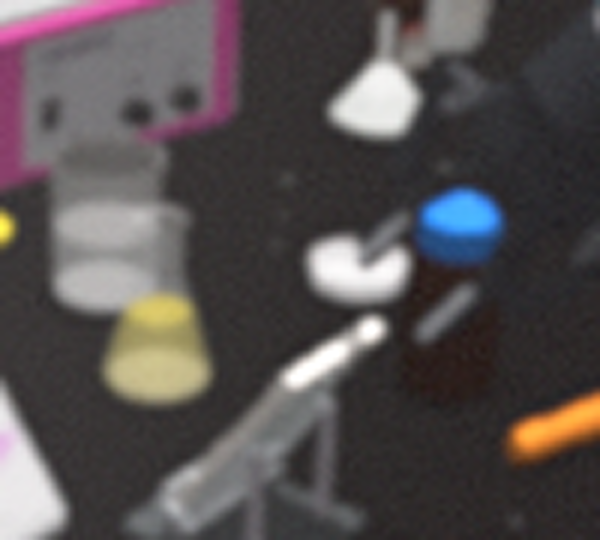

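```bash
python3 -m jog '0 -4.5 -0.7 0.06 -0.02 0 40;0 0 0 0 0 0 40;0 0 0 0 0 0 40'
python3 - <<'E'
from t4 import *
np.set_printoptions(precision=3,suppress=True)
M,o=cur();plan(M,tgt(-20,.08),1)
for n,u0,v0 in(("top",330,130),("scene",300,100)):
    f=np.load(n+"1.npz")
    print(n,[(proj(f["T"],f["k"],M[:3,3]-M[:3,0]*.007+M[:3,2]*e)-[u0,v0])*6 for e in(-.02,0,.02)])
E
```

```text
t: 3.3
eef_pos: [0.4703, -0.2592, 0.1503]
tool_rot: [0.875, 0.087, 0.453, 0.143]
contact_force: [0.4, -0.6, 0.6]
gripper_width: 0.473
N 1 row mm [-0.12  1.46  0.  ] turn u [-0.018  0.008 -0.006]
top [array([371.726, 481.277]), array([376.389, 436.171]), array([381.124, 390.361])]
scene [array([428.392, 315.729]), array([402.73 , 285.449]), array([377.144, 255.259])]
```

```bash
python3 -m jog '15 0 0 0 0 0 40;15 0 0 0 0 0 40;10 0 0 0 0 0 40;0 0 0 0 0 0 40;0 0 0 0 0 0 40'
python3 - <<'E'
from t4 import *
np.set_printoptions(precision=3,suppress=True)
M,o=cur();plan(M,tgt(-20,0),1);print(o["q"])
E
```

```text
t: 3.8
eef_pos: [0.4921, -0.2459, 0.1195]
tool_rot: [0.875, 0.087, 0.453, 0.144]
contact_force: [0.1, 0.2, -0.5]
gripper_width: 0.471
N 1 row mm [39.83  1.19 -0.02] turn u [-0.019  0.008 -0.015]
[ 1.282  0.529 -0.691  2.136 -0.791  0.464  1.482]
```

```bash
python3 -m jog '10 0 0 0 0 0 40;10 0 0 0 0 0 40;10 0 0 0 0 0 40;9 0 0 0 0 0 40;0 0 0 0 0 0 40'
python3 - <<'E'
from station import bot
from t4 import *
np.set_printoptions(precision=3,suppress=True)
for n in("scene","top"):
    p,d=bot.read_camera(n)
    if n=="top": crop(p,330,430,130,220,6,"pics/top2.png")
    else: crop(p,300,400,100,210,5,"pics/sc2.png")
M,o=cur();plan(M,tgt(-20,0),1);print(o["q"])
E
```

```text
t: 4.3
eef_pos: [0.5138, -0.2317, 0.0885]
tool_rot: [0.875, 0.087, 0.454, 0.144]
contact_force: [-0.3, 0.2, 0.2]
gripper_width: 0.473
N 1 row mm [0.43 1.02 0.09] turn u [-0.02   0.006 -0.019]
[ 1.239  0.606 -0.708  2.133 -0.809  0.37   1.5  ]
```

View pics/sc2.png

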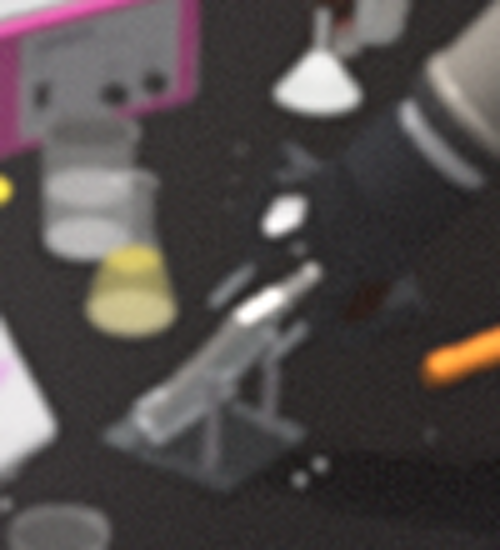

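View pics/top2.png

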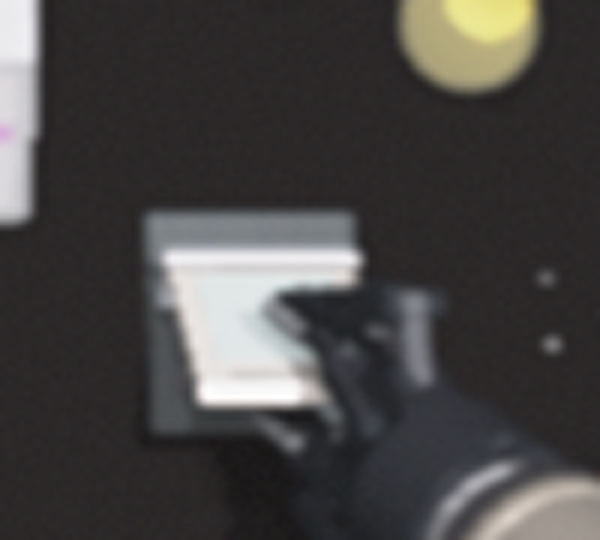

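The fingers straddle the free end: in the scene crop the upper tip is at (232,285) and the lower at (295,340). I'll close.

```bash
python3 -m jog '0 0 0 0 0 0 15;0 0 0 0 0 0 10;0 0 0 0 0 0 4;0 0 0 0 0 0 4;0 0 0 0 0 0 4' 50
python3 - <<'E'
from t4 import *
np.set_printoptions(precision=3,suppress=True)
M,o=cur();plan(M,tgt(-20,0),1);print(o["gripper_width"]*85.4,o["contact_force"],o["torque"],o["q"])
E
```

```text
t: 4.9
eef_pos: [0.5136, -0.2335, 0.0899]
tool_rot: [0.876, 0.087, 0.453, 0.143]
contact_force: [-2.4, -1.0, 7.0]
gripper_width: 0.088
N 1 row mm [ 1.17  1.56 -0.35] turn u [-0.015  0.012 -0.004]
7.473515865039265 [-2.371 -0.989  6.968] [-0.172  0.408  0.194] [ 1.24   0.604 -0.708  2.133 -0.809  0.37   1.5  ]
```

```bash
cat >> t4.py <<'E'
GT=tgt(-20,0);C0=pose(P,TOP-.12*P[:,2])
def rel_from(M): return np.linalg.inv(C0)@M   # M: tool pose measured at grasp
E
python3 - <<'E'
from t4 import *
np.set_printoptions(precision=3,suppress=True)
M,o=cur();np.save("Mg.npy",M)
a=M.copy();a[:3,3]+=.04*P[:,2]
plan(M,a,4)
b=a.copy();b[:3,3]+=[0,0,.06]
plan(a,b,3)
E
```

```text
N 4 row mm [-9.4   3.42  0.01] turn u [-0. -0. -0.]
N 3 row mm [-15.38   5.63  11.48] turn u [-0. -0. -0.]
```

```bash
python3 -m jog '-5 1.8 0 0 0 0 4;-9.4 3.4 0 0 0 0 4;-9.4 3.4 0 0 0 0 4;-9.4 3.4 0 0 0 0 4;0 0 0 0 0 0 4'
python3 - <<'E'
from station import bot
from t4 import *
np.set_printoptions(precision=3,suppress=True)
p,d=bot.read_camera("scene");crop(p,300,400,100,210,5,"pics/sc3.png")
o=bot.get_obs();print(o["contact_force"],o["torque"],o["q"])
E
```

```text
t: 5.4
eef_pos: [0.4927, -0.233, 0.1195]
tool_rot: [0.876, 0.086, 0.453, 0.143]
contact_force: [1.5, 0.7, 1.2]
gripper_width: 0.085
[ 0.75  -0.586  1.666] [-0.328  0.142 -0.07 ] [ 1.279  0.523 -0.711  2.156 -0.808  0.439  1.484]
```

View pics/sc3.png

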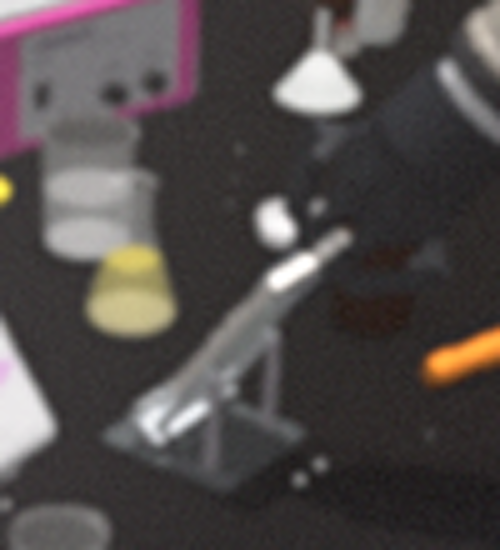

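The cassette came up with the gripper and its bottom edge is off the ledge at about (175,410). I'll raise it straight up.

```bash
python3 -m jog '-15.4 5.6 11.5 0 0 0 4;-15.4 5.6 11.5 0 0 0 4;-15.4 5.6 11.5 0 0 0 4;-15.4 5.6 11.5 0 0 0 4;0 0 0 0 0 0 4'
cat >> t4.py <<'E'
def slotC(h,dx=0,dy=0,flip=-1):
    x=flip*(rotz(YR)@[1,0,0]);Pr=np.stack([x,np.cross([0,0,1],x),[0,0,1]],1)
    return pose(Pr,SLOT+rotz(YR)@[dx,dy,h])
E
python3 - <<'E'
from t4 import *
np.set_printoptions(precision=3,suppress=True)
M,o=cur();rel=rel_from(np.load("Mg.npy"));print(o["q"],o["contact_force"])
T=slotC(.15)@rel
for Q in plan(M,T,25)[4::5]:
    C=Q@np.linalg.inv(rel);print(Q[:3,3],"cass",C[:3,3],C[:3,2])
E
```

```text
t: 5.95
eef_pos: [0.494, -0.2334, 0.2001]
tool_rot: [0.876, 0.085, 0.453, 0.143]
contact_force: [1.1, -0.7, -0.6]
gripper_width: 0.087
[ 1.27   0.354 -0.679  2.109 -0.774  0.617  1.352] [ 1.052 -0.68  -0.57 ]
N 25 row mm [ 7.89 16.48 14.86] turn u [-0.466  0.367  0.179]
[ 0.552 -0.136  0.23 ] cass [ 0.591 -0.135  0.162] [-0.482 -0.064  0.874]
[ 0.581 -0.023  0.245] cass [ 0.612 -0.019  0.174] [-0.366 -0.108  0.924]
[0.577 0.094 0.249] cass [0.599 0.099 0.174] [-0.238 -0.112  0.965]
[0.539 0.205 0.244] cass [0.552 0.209 0.168] [-0.111 -0.074  0.991]
[0.47  0.299 0.236] cass [0.474 0.298 0.158] [-0. -0.  1.]
```

```bash
cat >> t4.py <<'E'
def cup(yaw,p):
    x=rotz(yaw)@[1,0,0];return pose(np.stack([x,np.cross([0,0,1],x),[0,0,1]],1),p)
E
python3 - <<'E'
from t4 import *
from station import bot
np.set_printoptions(precision=3,suppress=True)
p,W=load("top")
print("shaker heights",[(round(np.nanmedian(W[v-2:v+2,200:300,0]),3),round(np.nanmedian(W[v-2:v+2,200:300,2]),3)) for v in(100,120,135,145,155,163,170)])
M,o=cur();rel=rel_from(np.load("Mg.npy"))
W1=cup(130,[.45,-.0,.165])@rel;T=slotC(.15)@rel
q=o["q"]
for a,b,n in((M,W1,18),(W1,T,18)):
  for i,Q in enumerate(plan(a,b,n)):
    qn,e,ang=ik(Q,q,w=.02);
    C=Q@np.linalg.inv(rel)
    if i%3==2: print(Q[:3,3],"cass",C[:3,3],C[:3,2],"q",qn,round(e,3))
    q=qn
E
```

```text
shaker heights [(np.float64(0.732), np.float64(0.137)), (np.float64(0.679), np.float64(0.138)), (np.float64(0.638), np.float64(0.143)), (np.float64(0.621), np.float64(0.122)), (np.float64(0.604), np.float64(0.081)), (np.float64(0.59), np.float64(0.058)), (np.float64(0.584), np.float64(-0.0))]
N 18 row mm [ 2.49 13.38  2.53] turn u [-0.242  0.418  0.118]
[ 0.496 -0.193  0.209] cass [ 0.534 -0.196  0.142] [-0.491 -0.017  0.871] q [ 1.107  0.327 -0.617  2.059 -0.6    0.69   1.175] 0.0
[ 0.494 -0.152  0.217] cass [ 0.526 -0.154  0.146] [-0.399 -0.039  0.916] q [ 0.974  0.303 -0.587  2.019 -0.454  0.782  1.027] 0.0
[ 0.489 -0.112  0.224] cass [ 0.513 -0.113  0.15 ] [-0.302 -0.048  0.952] q [ 0.853  0.296 -0.578  1.978 -0.332  0.882  0.906] 0.0
[ 0.479 -0.072  0.23 ] cass [ 0.496 -0.073  0.154] [-0.202 -0.044  0.978] q [ 0.741  0.302 -0.582  1.938 -0.233  0.986  0.809] 0.0
[ 0.465 -0.033  0.236] cass [ 0.475 -0.035  0.159] [-0.1   -0.028  0.995] q [ 0.635  0.319 -0.595  1.901 -0.154  1.092  0.731] 0.0
[0.447 0.004 0.243] cass [0.45  0.    0.165] [0. 0. 1.] q [ 0.534  0.342 -0.613  1.868 -0.094  1.199  0.668] 0.0
N 18 row mm [ 2.73  6.31 15.44] turn u [-0.402  0.146  0.   ]
[0.468 0.05  0.242] cass [0.471 0.047 0.164] [0. 0. 1.] q [ 0.433  0.397 -0.642  1.807 -0.049  1.222  0.657] 0.0
[0.481 0.099 0.24 ] cass [0.485 0.096 0.163] [ 0. -0.  1.] q [ 0.332  0.447 -0.667  1.749 -0.006  1.248  0.652] 0.0
[0.489 0.149 0.239] cass [0.493 0.147 0.161] [ 0. -0.  1.] q [ 0.231  0.495 -0.69   1.694  0.036  1.276  0.653] 0.0
[0.489 0.2   0.238] cass [0.493 0.198 0.16 ] [ 0. -0.  1.] q [ 0.131  0.539 -0.712  1.642  0.076  1.305  0.659] 0.0
[0.483 0.25  0.237] cass [0.487 0.249 0.159] [ 0. -0.  1.] q [ 0.032  0.579 -0.733  1.595  0.114  1.334  0.67 ] 0.0
[0.47  0.299 0.236] cass [0.474 0.298 0.158] [ 0. -0.  1.] q [-0.065  0.615 -0.753  1.552  0.151  1.363  0.685] 0.0
```

```bash
python3 -m jog '2.5 13.4 2.5 -0.24 0.42 0.12 4;2.5 13.4 2.5 -0.24 0.42 0.12 4;2.5 13.4 2.5 -0.24 0.42 0.12 4;2.5 13.4 2.5 -0.24 0.42 0.12 4;2.5 13.4 2.5 -0.24 0.42 0.12 4'
python3 -m jog '2.5 13.4 2.5 -0.24 0.42 0.12 4;2.5 13.4 2.5 -0.24 0.42 0.12 4;2.5 13.4 2.5 -0.24 0.42 0.12 4;2.5 13.4 2.5 -0.24 0.42 0.12 4;2.5 13.4 2.5 -0.24 0.42 0.12 4'
python3 -m jog '2.5 13.4 2.5 -0.24 0.42 0.12 4;2.5 13.4 2.5 -0.24 0.42 0.12 4;2.5 13.4 2.5 -0.24 0.42 0.12 4;2.5 13.4 2.5 -0.24 0.42 0.12 4;2.5 13.4 2.5 -0.24 0.42 0.12 4'
python3 -m jog '2.5 13.4 2.5 -0.24 0.42 0.12 4;2.5 13.4 2.5 -0.24 0.42 0.12 4;2.5 13.4 2.5 -0.24 0.42 0.12 4;0 0 0 0 0 0 4;0 0 0 0 0 0 4'
python3 - <<'E'
from t4 import *
np.set_printoptions(precision=3,suppress=True)
M,o=cur();rel=rel_from(np.load("Mg.npy"));print(o["q"],o["contact_force"])
C=M@np.linalg.inv(rel);print(C)
T=slotC(.15)@rel
for Q in plan(M,T,18)[5::6]:
    C=Q@np.linalg.inv(rel);print(Q[:3,3],"cass",C[:3,3],C[:3,2])
E
```

```text
t: 6.45
eef_pos: [0.4937, -0.1646, 0.2118]
tool_rot: [0.818, 0.03, 0.535, 0.208]
contact_force: [0.0, 0.3, -2.4]
gripper_width: 0.088
t: 6.95
eef_pos: [0.484, -0.0971, 0.2236]
tool_rot: [0.748, -0.028, 0.606, 0.269]
contact_force: [-0.3, 1.0, -1.8]
gripper_width: 0.089
t: 7.45
eef_pos: [0.4631, -0.0321, 0.2342]
tool_rot: [0.665, -0.085, 0.667, 0.325]
contact_force: [-0.0, 0.2, -0.4]
gripper_width: 0.087
t: 7.95
eef_pos: [0.4461, 0.0042, 0.2412]
tool_rot: [0.611, -0.118, 0.698, 0.355]
contact_force: [-0.4, -0.6, -1.5]
gripper_width: 0.092
[ 0.597  0.317 -0.669  1.885 -0.1    1.223  0.671] [-0.355 -0.572 -1.474]
[[-0.642 -0.767  0.008  0.448]
 [ 0.767 -0.642 -0.006  0.001]
 [ 0.01   0.002  1.     0.163]
 [ 0.     0.     0.     1.   ]]
N 18 row mm [ 2.65  6.27 15.45] turn u [-0.402  0.148 -0.005]
[0.481 0.099 0.239] cass [0.484 0.096 0.162] [ 0.006 -0.003  1.   ]
[0.489 0.2   0.238] cass [0.493 0.198 0.16 ] [ 0.003 -0.001  1.   ]
[0.47  0.299 0.236] cass [0.474 0.298 0.158] [-0.  0.  1.]
```

```bash
python3 -m jog '2.7 6.3 15.4 -0.4 0.15 0 4;2.7 6.3 15.4 -0.4 0.15 0 4;2.7 6.3 15.4 -0.4 0.15 0 4;2.7 6.3 15.4 -0.4 0.15 0 4;2.7 6.3 15.4 -0.4 0.15 0 4'
python3 -m jog '2.7 6.3 15.4 -0.4 0.15 0 4;2.7 6.3 15.4 -0.4 0.15 0 4;2.7 6.3 15.4 -0.4 0.15 0 4;2.7 6.3 15.4 -0.4 0.15 0 4;2.7 6.3 15.4 -0.4 0.15 0 4'
python3 -m jog '2.7 6.3 15.4 -0.4 0.15 0 4;2.7 6.3 15.4 -0.4 0.15 0 4;2.7 6.3 15.4 -0.4 0.15 0 4;2.7 6.3 15.4 -0.4 0.15 0 4;2.7 6.3 15.4 -0.4 0.15 0 4'
python3 -m jog '2.7 6.3 15.4 -0.4 0.15 0 4;2.7 6.3 15.4 -0.4 0.15 0 4;2.7 6.3 15.4 -0.4 0.15 0 4;0 0 0 0 0 0 4;0 0 0 0 0 0 4'
python3 - <<'E'
from t4 import *
from station import bot
np.set_printoptions(precision=3,suppress=True)
M,o=cur();rel=rel_from(np.load("Mg.npy"));print(o["q"],o["contact_force"])
C=M@np.linalg.inv(rel);print(C)
plan(M,slotC(.15)@rel,1)
for n in("scene","top"):
    p,d=bot.read_camera(n);c=bot.calibration(n)
    np.savez(f"{n}4.npz",p=p,d=d,T=c["T"],k=[c["fx"],c["fy"],c["cx"],c["cy"]])
    if n=="top": crop(p,120,240,150,250,6,"pics/top4.png")
    else: crop(p,190,310,190,310,5,"pics/sc4.png")
E
```

```text
t: 8.45
eef_pos: [0.477, 0.0818, 0.2397]
tool_rot: [0.568, -0.195, 0.68, 0.421]
contact_force: [-0.3, -0.0, -1.0]
gripper_width: 0.087
t: 8.95
eef_pos: [0.4892, 0.1651, 0.2379]
tool_rot: [0.517, -0.27, 0.654, 0.482]
contact_force: [0.5, -0.2, -1.6]
gripper_width: 0.088
t: 9.45
eef_pos: [0.4827, 0.2489, 0.2361]
tool_rot: [0.46, -0.341, 0.62, 0.536]
contact_force: [-0.1, -0.1, -1.2]
gripper_width: 0.086
t: 9.95
eef_pos: [0.4696, 0.2976, 0.2354]
tool_rot: [0.423, -0.382, 0.596, 0.566]
contact_force: [1.0, -0.5, -0.4]
gripper_width: 0.086
[ 0.019  0.592 -0.842  1.587  0.164  1.388  0.663] [ 1.018 -0.47  -0.411]
[[-0.997 -0.07   0.01   0.473]
 [ 0.07  -0.998  0.002  0.297]
 [ 0.01   0.003  1.     0.158]
 [ 0.     0.     0.     1.   ]]
N 1 row mm [-0.23  0.23  1.36] turn u [-0.045 -0.011 -0.096]
```

View pics/sc4.png

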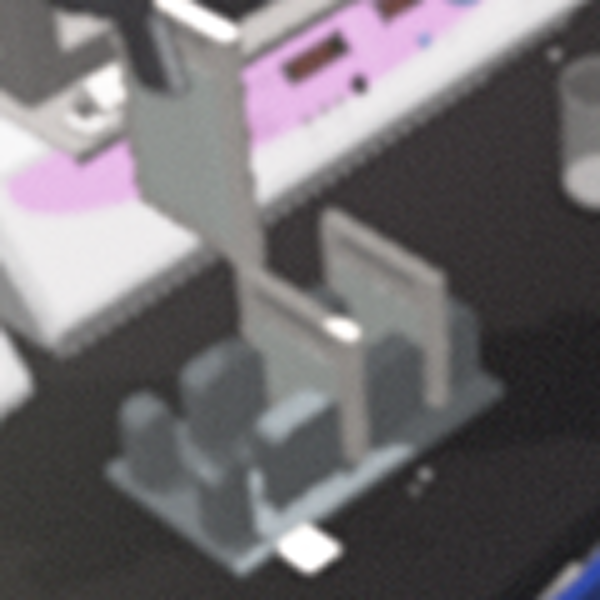

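View pics/top4.png

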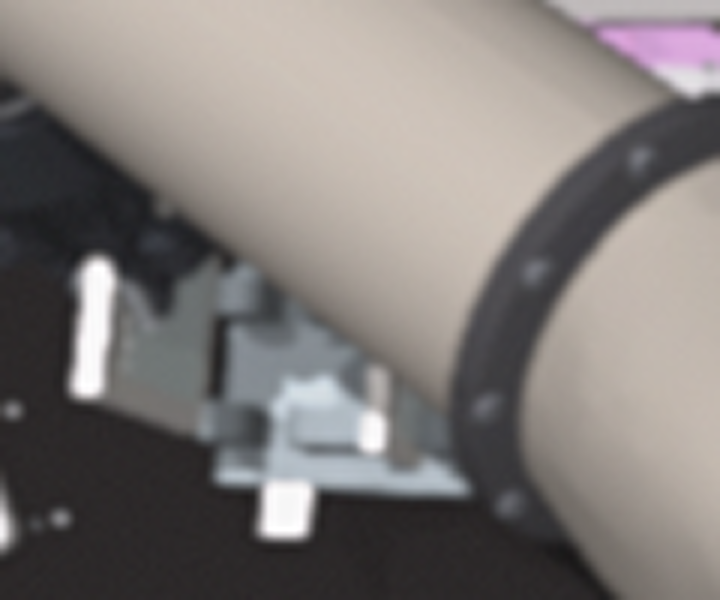

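Run:
```python
from t4 import *
np.set_printoptions(precision=1,suppress=True)
M,o=cur();rel=rel_from(np.load("Mg.npy"));C=M@np.linalg.inv(rel)
for n,u0,v0,s in(("scene",190,190,5),("top",120,150,6)):
    f=np.load(n+"4.npz");im=cv2.resize(f["p"][v0:v0+(120 if n=="scene" else 100),u0:u0+120],None,fx=s,fy=s,interpolation=2)[:,:,::-1].copy()
    def dr(Cp,w,t,h,col,z0=0):
        pts=np.array([[x,y,z,1] for z in(z0,h) for x,y in((-w,-t),(w,-t),(w,t),(-w,t))])
        uv=((proj(f["T"],f["k"],(pts@Cp.T)[:,:3])-[u0,v0]+.5)*s-.5)
        q=uv.round().astype(int)
        for i in range(4):
            for a,b in((i,(i+1)%4),(4+i,4+(i+1)%4),(i,i+4)): cv2.line(im,tuple(map(int,q[a])),tuple(map(int,q[b])),col,1)
    dr(C,.04,.004,.12,(0,0,255))
    Rk=pose(rotz(YR),SLOT-[0,0,.008]-rotz(YR)@[0,.055,0])
    dr(Rk,.05,.086,.008,(0,255,0))
    for yy in(-.0,-.055):
        K=Rk.copy();K[:3,3]+=rotz(YR)@[0,yy,.008];dr(K,.04,.004,.08,(0,255,255))
    Tb=pose(rotz(YR),SLOT-[0,0,.008]+rotz(YR)@[-.062,0,0]);dr(Tb,.013,.009,.003,(255,0,255))
    for xx in(-.027,.027):
        K=Rk.copy();K[:3,3]+=rotz(YR)@[xx,.055,.008];dr(K,.008,.008,.045,(255,128,0))
    cv2.imwrite(f"pics/ov_{n}.png",im)
# plane fit in scene depth of the held plate
p,W=load("scene",4)
Ci=np.linalg.inv(C);L=W@Ci[:3,:3].T+Ci[:3,3]
for n in("scene","top"):
    p,W=load(n,4);L=W@Ci[:3,:3].T+Ci[:3,3]
    m=(abs(L[...,0])<.034)&(L[...,2]>.005)&(L[...,2]<.07)&(abs(L[...,1])<.012)
    Q=L[m];A_=np.c_[Q[:,0],Q[:,2],np.ones(len(Q))];sol=np.linalg.lstsq(A_,Q[:,1],rcond=None)[0];print(n,len(Q),"slopes*1000",sol[:2]*1000,"off mm at origin",sol[2]*1000,"median",np.median(Q[:,1])*1000)
```

```text
scene 448 slopes*1000 [-3.4 -4.9] off mm at origin -4.591057812864229 median -4.856826671726128
top 177 slopes*1000 [-10.6   2.6] off mm at origin 5.383590052878565 median 5.3469641255448614
```

View pics/ov_scene.png

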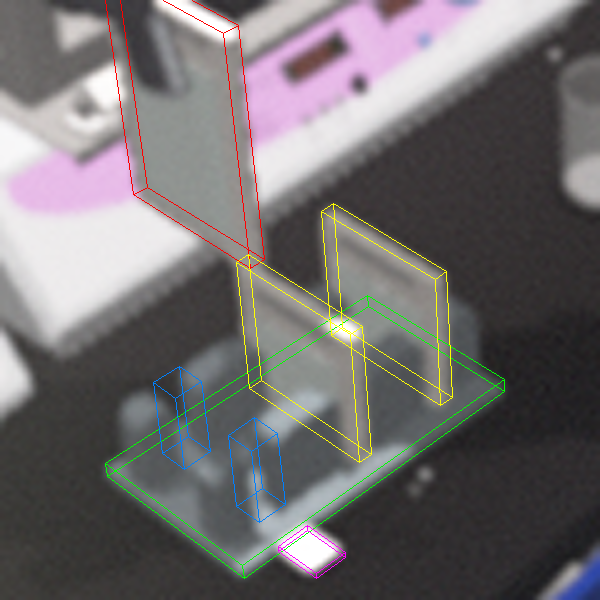

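View pics/ov_top.png

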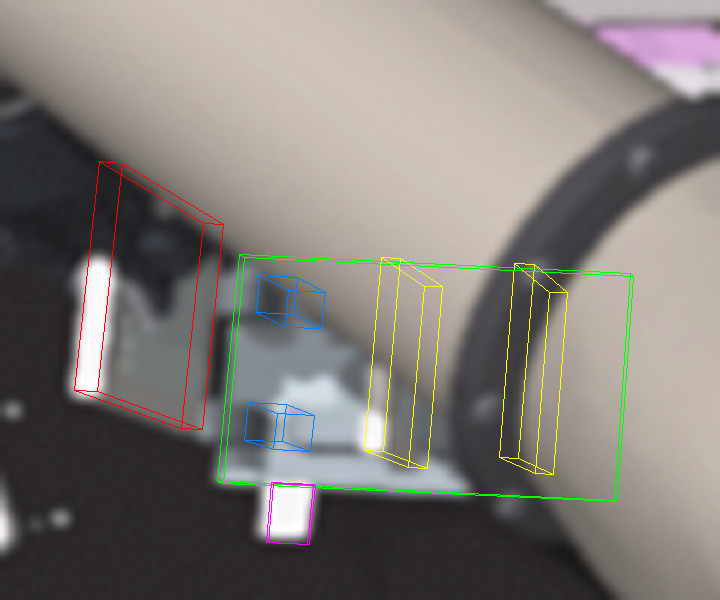

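Overlays match: in the scene view the rack, short plates and held cassette line up within about 1 px. In the top view both rack and cassette are offset alike by about 1 px, so they agree relative to each other. I'll correct the small residual and lower.

```bash
python3 -m jog '-0.2 0.2 1.4 -0.05 0 -0.1 4;0 0 0 0 0 0 4'
python3 - <<'E'
from t4 import *
np.set_printoptions(precision=3,suppress=True)
M,o=cur();rel=rel_from(np.load("Mg.npy"));C=M@np.linalg.inv(rel);print(C)
plan(M,slotC(.15)@rel,1)
plan(M,slotC(.055)@rel,9)
E
```

```text
t: 10.25
eef_pos: [0.4693, 0.2997, 0.2366]
tool_rot: [0.425, -0.386, 0.592, 0.565]
contact_force: [-0.8, -0.2, -1.8]
gripper_width: 0.087
[[-0.998 -0.064 -0.002  0.474]
 [ 0.064 -0.998  0.     0.299]
 [-0.002  0.     1.     0.159]
 [ 0.     0.     0.     1.   ]]
N 1 row mm [ 0.76 -0.6  -0.73] turn u [ 0.016 -0.006  0.015]
N 9 row mm [10.01 -3.67 -0.09] turn u [ 0.002 -0.001  0.002]
```

```bash
python3 -m jog '10 -3.7 0 0 0 0 4;10 -3.7 0 0 0 0 4;10 -3.7 0 0 0 0 4;10 -3.7 0 0 0 0 4;10 -3.7 0 0 0 0 4'
python3 -m jog '10 -3.7 0 0 0 0 4;10 -3.7 0 0 0 0 4;10 -3.7 0 0 0 0 4;10 -3.7 0 0 0 0 4;0 0 0 0 0 0 4'
python3 - <<'E'
from t4 import *
from station import bot
np.set_printoptions(precision=3,suppress=True)
M,o=cur();rel=rel_from(np.load("Mg.npy"));C=M@np.linalg.inv(rel);print(C)
plan(M,slotC(.055)@rel,1)
plan(M,slotC(.01)@rel,6)
f,d=bot.read_camera("scene");crop(f,190,310,190,310,5,"pics/sc5.png")
f,d=bot.read_camera("top");crop(f,120,240,150,250,5,"pics/top5.png")
E
```

```text
t: 10.75
eef_pos: [0.4692, 0.3001, 0.1818]
tool_rot: [0.424, -0.386, 0.592, 0.566]
contact_force: [0.3, 0.1, -1.1]
gripper_width: 0.091
t: 11.25
eef_pos: [0.469, 0.2995, 0.1388]
tool_rot: [0.424, -0.386, 0.593, 0.566]
contact_force: [0.3, -0.9, -1.4]
gripper_width: 0.085
[[-0.998 -0.063  0.001  0.473]
 [ 0.063 -0.998  0.001  0.299]
 [ 0.001  0.002  1.     0.061]
 [ 0.     0.     0.     1.   ]]
N 1 row mm [-1.98  0.05 -0.53] turn u [ 0.021 -0.023 -0.012]
N 6 row mm [ 6.72 -2.57 -0.09] turn u [ 0.003 -0.004 -0.002]
```

View pics/sc5.png

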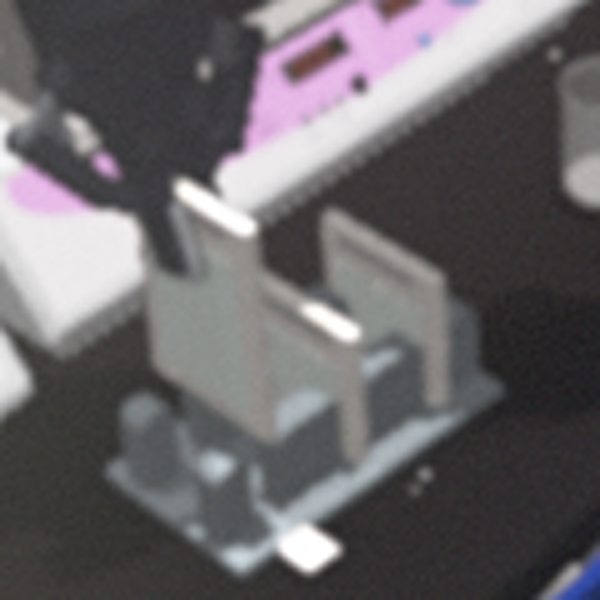

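View pics/top5.png

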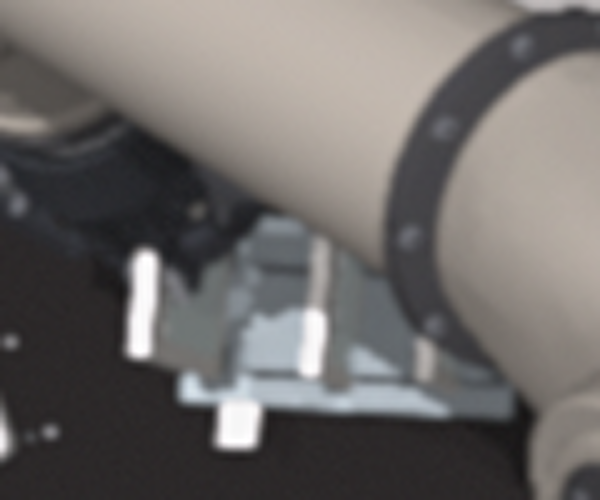

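The cassette is poised over the gap between the teeth, its near lower corner at about (272,440) in the scene crop. I'll lower slowly, watching force.

```bash
python3 -m jog '6.7 -2.5 0 0 0 0 4;6.7 -2.5 0 0 0 0 4;6.7 -2.5 0 0 0 0 4;0 0 0 0 0 0 4'
python3 -m jog '6.7 -2.5 0 0 0 0 4;6.7 -2.5 0 0 0 0 4;0 0 0 0 0 0 4;0 0 0 0 0 0 4'
python3 - <<'E'
from t4 import *
np.set_printoptions(precision=3,suppress=True)
M,o=cur();rel=rel_from(np.load("Mg.npy"));C=M@np.linalg.inv(rel);print(C,o["contact_force"],o["torque"])
plan(M,slotC(0)@rel,1)
E
```

```text
t: 11.75
eef_pos: [0.4693, 0.2996, 0.1178]
tool_rot: [0.424, -0.386, 0.593, 0.566]
contact_force: [0.1, -0.3, -1.3]
gripper_width: 0.084
t: 12.15
eef_pos: [0.4698, 0.3002, 0.1046]
tool_rot: [0.424, -0.386, 0.592, 0.566]
contact_force: [0.1, -0.1, -0.3]
gripper_width: 0.085
[[-0.998 -0.064 -0.     0.474]
 [ 0.064 -0.998  0.     0.3  ]
 [-0.     0.     1.     0.027]
 [ 0.     0.     0.     1.   ]] [ 0.068 -0.098 -0.343] [-0.039 -0.422 -0.058]
N 1 row mm [17.77 -6.31 -1.26] turn u [ 0.024 -0.011  0.003]
```

```bash
python3 -m jog '5.6 -2.1 -0.4 0 0 0 4;5.6 -2.1 -0.4 0 0 0 4;0 0 0 0 0 0 4'
python3 -m jog '2.8 -1 0 0 0 0 4;0 0 0 0 0 0 4;1.9 -0.7 0 0 0 0 4;0 0 0 0 0 0 4;0 0 0 0 0 0 4'
python3 - <<'E'
from t4 import *
np.set_printoptions(precision=3,suppress=True)
M,o=cur();rel=rel_from(np.load("Mg.npy"));C=M@np.linalg.inv(rel);print(C,o["contact_force"],o["torque"])
plan(M,slotC(0)@rel,1)
E
```

```text
t: 12.45
eef_pos: [0.4696, 0.2988, 0.0918]
tool_rot: [0.424, -0.386, 0.593, 0.566]
contact_force: [0.5, -0.9, -1.7]
gripper_width: 0.091
t: 12.95
eef_pos: [0.47, 0.2995, 0.0878]
tool_rot: [0.425, -0.386, 0.592, 0.566]
contact_force: [0.1, 0.6, -1.4]
gripper_width: 0.086
[[-0.998 -0.064 -0.001  0.475]
 [ 0.064 -0.998  0.     0.299]
 [-0.001  0.     1.     0.01 ]
 [ 0.     0.     0.     1.   ]] [ 0.052  0.606 -1.433] [ 0.002 -0.422 -0.014]
N 1 row mm [ 2.13 -0.38 -0.53] turn u [ 0.025 -0.009  0.007]
```

Around 2 mm to go by estimate, so I'm feeling for the floor.

```bash
for i in 1; do python3 -m jog '0.9 -0.3 0 0 0 0 4;0 0 0 0 0 0 4;0 0 0 0 0 0 4'; done
python3 -m jog '0.9 -0.3 0 0 0 0 4;0 0 0 0 0 0 4;0 0 0 0 0 0 4'
python3 -c "
from station import bot
o=bot.get_obs();print(o['contact_force'],o['torque'])"
```

```text
t: 13.25
eef_pos: [0.47, 0.2994, 0.0868]
tool_rot: [0.425, -0.386, 0.592, 0.566]
contact_force: [0.3, -0.2, -0.7]
gripper_width: 0.084
t: 13.55
eef_pos: [0.47, 0.2995, 0.086]
tool_rot: [0.425, -0.386, 0.592, 0.566]
contact_force: [-0.1, 0.7, -0.7]
gripper_width: 0.091
[-0.11681814  0.67974427 -0.68312103] [-0.00284656 -0.43603708 -0.01196657]
```

```bash
python3 -m jog '0.9 -0.3 0 0 0 0 4;0 0 0 0 0 0 4;0 0 0 0 0 0 4'
python3 -c "
from station import bot
o=bot.get_obs();print(o['contact_force'],o['torque'])"
```

```text
t: 13.85
eef_pos: [0.4699, 0.2997, 0.0858]
tool_rot: [0.425, -0.386, 0.592, 0.566]
contact_force: [-1.2, -1.0, 5.8]
gripper_width: 0.085
[-1.23263548 -1.02049831  5.7831339 ] [-0.30668292  0.0995047   0.03923862]
```

Floor contact: the upward force is now about 6 N. I'll check before releasing.

```bash
python3 -m jog '0 0 0 0 0 0 4;0 0 0 0 0 0 4'
python3 - <<'E'
from t4 import *
from station import bot
np.set_printoptions(precision=3,suppress=True)
M,o=cur();rel=rel_from(np.load("Mg.npy"));C=M@np.linalg.inv(rel);print(C[:3,3],np.linalg.inv(slotC(0,flip=1))@C)
f,d=bot.read_camera("scene");crop(f,190,310,190,310,5,"pics/sc6.png")
E
```

```text
t: 14.05
eef_pos: [0.4699, 0.2997, 0.0858]
tool_rot: [0.425, -0.386, 0.592, 0.566]
contact_force: [-0.6, -0.6, 6.0]
gripper_width: 0.091
[0.475 0.299 0.008] [[-1.     0.003 -0.001  0.   ]
 [-0.003 -1.    -0.     0.001]
 [-0.001 -0.     1.     0.   ]
 [ 0.     0.     0.     1.   ]]
```

View pics/sc6.png

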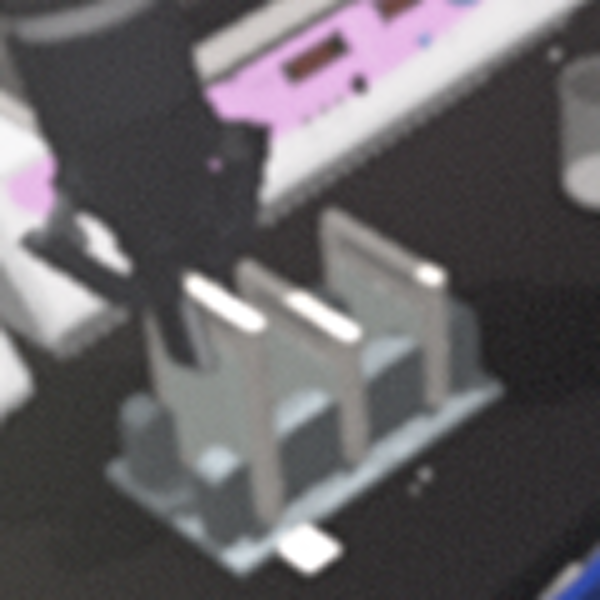

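Seated in the slot: near bottom corner at about (268,520), next to the tab and between the front teeth. I'll open part-way, to stay clear of the neighbour, and retract along the tool.

```bash
python3 -m jog '0 0 0 0 0 0 12;0 0 0 0 0 0 20;0 0 0 0 0 0 30;0 0 0 0 0 0 30;0 0 0 0 0 0 30'
python3 -m jog '-5 0 0 0 0 0 30;-10 0 0 0 0 0 30;-15 0 0 0 0 0 30;-15 0 0 0 0 0 30;-15 0 0 0 0 0 30'
python3 -m jog '-20 0 0 0 0 0 30;-25 0 0 0 0 0 30;-25 0 0 0 0 0 30;-20 0 0 0 0 0 30;0 0 0 0 0 0 30'
python3 - <<'E'
from t4 import *
from station import bot
f,d=bot.read_camera("scene");crop(f,190,350,170,310,5,"pics/sc7.png")
f,d=bot.read_camera("top");crop(f,120,320,130,270,4,"pics/top7.png")
c=bot.calibration("scene")
E
```

```text
t: 14.6
eef_pos: [0.4699, 0.2994, 0.0848]
tool_rot: [0.424, -0.386, 0.592, 0.566]
contact_force: [0.3, 0.4, 0.4]
gripper_width: 0.351
t: 15.1
eef_pos: [0.4913, 0.2982, 0.1432]
tool_rot: [0.425, -0.386, 0.592, 0.566]
contact_force: [0.3, 0.0, 0.7]
gripper_width: 0.35
t: 15.6
eef_pos: [0.5233, 0.2969, 0.2296]
tool_rot: [0.427, -0.387, 0.59, 0.565]
contact_force: [0.2, -0.5, 0.4]
gripper_width: 0.352
```

View pics/sc7.png

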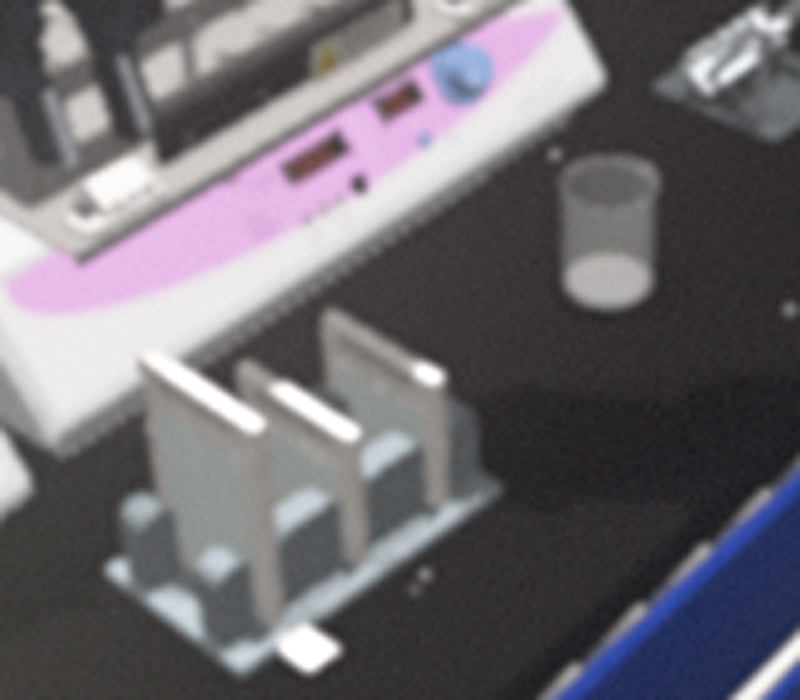

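View pics/top7.png

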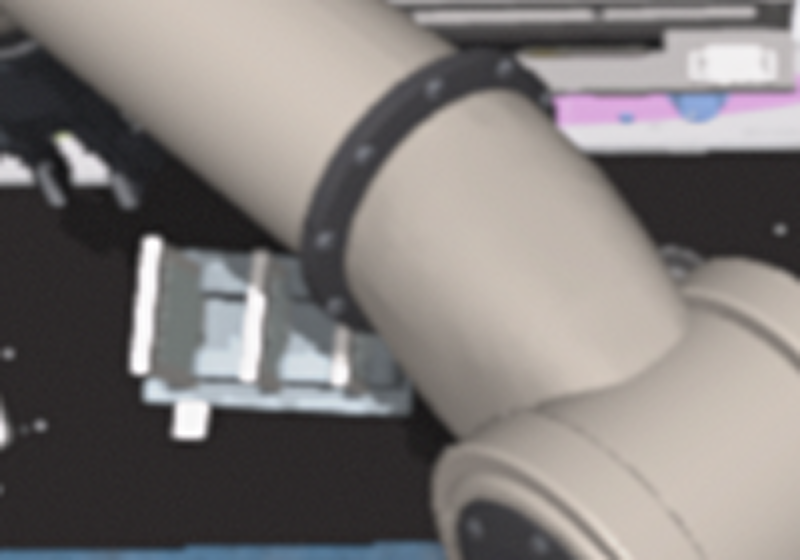

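Released: the cassette stands upright, its top edge from (145,360) to (262,428) parallel to the short ones. The neighbours and the beaker look unmoved, and the gripper is clear. One numeric check, then I'll hand in.

Run:
```python
from t4 import *
from station import bot
p,d=bot.read_camera("scene");c=bot.calibration("scene")
W=cloud(p,d,c["T"],[c["fx"],c["fy"],c["cx"],c["cy"]])
C=slotC(0,flip=1);Ci=np.linalg.inv(C);L=W@Ci[:3,:3].T+Ci[:3,3]
m=(abs(L[...,0])<.05)&(abs(L[...,1])<.02)&(L[...,2]>.085)&(L[...,2]<.135)
Q=L[m];print(len(Q),"x",np.percentile(Q[:,0],[1,99]),"y med",np.median(Q[:,1]),"z max",np.percentile(Q[:,2],[95,99]))
# change vs start of other objects
q,S=load("scene");
for n,(a,b,e,f) in dict(beaker=(300,324,200,232),short2=(253,282,230,275),bottle=(366,386,130,168)).items(): print(n,np.abs(p[e:f,a:b].astype(int)-q[e:f,a:b]).mean())
print(bot.get_obs()["joint_vel"],bot.get_obs()["contact_force"])
bot.hand_in()
```

```text
358 x [-0.04420994  0.0359107 ] y med 0.004315893445974078 z max [0.120996   0.12205183]
beaker 1.9787326388888888
short2 11.67918263090677
bottle 2.3285087719298247
[-2.63140891e-03  1.10067281e-02  3.39317762e-03  1.64780477e-02
  7.31028319e-05 -1.96675046e-03 -2.49322670e-03] [-0.57786402 -0.07850946 -0.29185741]
the job is handed in; nothing more can be done
```

The tall cassette is standing upright in the marked slot and the job is handed in, at about 16 s of the 42 s allowed. I gripped it by its free top edge with the fingers turned 20° within the plane of the plate, because the straight approach ran joint 6 into its limit. I lowered it until it pressed on the slot floor with about 6 N, and only then opened the fingers part-way and backed out along the tool.

**Cassette:** The last depth check showed the top edge at about 121–122 mm above the slot floor, where 120 mm is nominal. The plate was centred along the slot to about 4 mm. The face towards the camera was at y = +4 mm, so the plate is centred across the slot.

**Beaker and bottle:** The image around both was unchanged from the start.

**Short cassettes:** The image patch around the right-hand short cassette did differ from the start picture (mean 11.7, against about 2 for the others). I put that down to the arm's shadow: it stood upright, and it looked to be in its original place in the last views. I did not measure the position of either short cassette again after placing.

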